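# Lock the die into the pasta extruder

## Task

The white pasta extruder lies on its back with a bronze-coloured die standing loosely in its mouth, not yet locked. Push that die straight down against the spring, then give it a quarter turn clockwise (seen from above) so that it stays locked down, and let go. Leave the small grey dial on the extruder as it is set.

Things in the scene. Friction and masses are not known exactly. Their poses are not given: they have to be found in the camera images.
- die_bar (a point): Centre of the finger bar on the loose bronze-coloured die (0.12 kg) that stands in the extruder's collar; a spare of the same shape on the wooden tray is not wanted. The bar is 60 mm long (x), 16 mm wide (y; pinch it so from above) and 32 mm high (z up, 16 mm above and below this point), on a round flange 76 mm across and 6 mm thick (top 16 mm below this point).
- mouth (a point): Centre of the rim of the extruder's mouth, a round collar 100 mm across, rim 166 mm above the counter; z up is the axis of the die. At the start the bar is along this point's x axis within 6 degrees, its centre 35 mm above this point. Locked: bar along y, centre about 28 mm above. The die's lugs turn only when pressed, clockwise from above; a stop ends the turn at about 100 degrees.
- extruder: White plastic box 190 mm (x) by 270 mm (y), 140 mm high, fixed, lying on its back. Origin on the counter under the mouth's axis; the box runs from y -100 to +170 mm; the collar stands 26 mm above its flat top. A spring in the mouth holds the die up with 3 N, rising to 6 N when pushed 13 mm down, where the flange meets the rim; from 9 mm down it can turn; released when turned, it rises back to 7 mm down.
- dial_pointer (a point): Pointer tip of the extruder's grey speed dial, to be left alone: a round knob 44 mm across and 22 mm high on the machine's top face, its axis 115 mm from the mouth's axis on the extruder's +y side. This point lies 18 mm from the dial's axis, at its top. The dial turns easily.
Not all that is in view belongs to the job. Leave any blue or red look-alike of the part that bears die_bar alone.

How it is judged:
On the way:
1. the die is pushed down at least 7 mm while its bar is still within 25 degrees of the extruder's x axis (z of die_bar in the frame of mouth below 0.028 m and angle between the x axis of die_bar and the x axis of mouth, either way round below 0.436 rad), for 0.1 s.
At the end, for the whole second after the job is handed in: The die sits locked in the mouth: its bar within 17 degrees of a full quarter turn from the extruder's x axis, its centre within 10 mm of the mouth's axis and less than 31.5 mm above the rim (sprung up no farther), upright within 7 degrees (angle between the x axis of die_bar and the y axis of mouth, either way round below 0.3 rad and z of die_bar in the frame of mouth below 0.0315 m and horizontal distance between die_bar and mouth below 0.01 m and angle between die_bar's own z axis and vertical below 0.12 rad); the robot touches nothing.
It fails at once if the dial's pointer is moved by more than 6 mm (distance of dial_pointer from where it was at the start of the episode above 0.006 m).
It also fails if it takes over 35 s, if anything falls off the work surface, if the arm or the gripper's body presses on something with over 40 N, if the wrist force passes 120 N, or if a joint passes its speed limit or range.

## Robot

A 6-joint arm with a two-finger parallel gripper is mounted at the origin on the work surface. World frame = base frame: x ahead of the robot, y to its left, z up, the work surface at z = 0. Lengths are in m, angles in rad, forces in N, time in s.
With the tool pointing down it reaches from about 0.25 to 0.775 m from the base axis. Payload 8.9 kg.
Tool frame: the origin (TCP) lies midway between the tips of the shut fingers; the grasp point (between the pads) lies 19 mm behind it; z points along the fingers, y is the line along which they close (so a half turn about z gives the same grasp; the last joint's range is limited). The gripper opens to 85 mm and grips with 20 to 120 N. Pads are 22 mm wide; open, the fingers measure 114 mm over their backs; the gripper's body (76 mm by 85 mm) begins 54 mm behind the grasp point. The pads swing forward as they close: fully open they stand 13 mm farther back than shut.
Start: joints at [-1.33, 0.291, -0.153, 1.127, 0, 1.431], TCP at [0.195, -0.488, 0.191] pointing down, gripper open.
Joint ranges: [-2.52, 2.52], [-0.91, 1.74], [-1.3, 1.37], [-1.96, 2.02], [-1.52, 1.47], [-3.14, 3.14]. Speed limits (rad/s): [2.22, 2.22, 2.79, 3.14, 3.14, 3.14].

## Interface

Orientations are given as a rotation vector (axis times angle).
In Python, from cell import sense, snapshot, get_calibration, hand_in gives the robot as it stands.
- The arm moves only by the tool drive_tool, never from a script. Its argument "rows" is one flat list of numbers, 7 for each row, row after row: the shift along the tool's x, y, z in m, then the turn, a rotation vector about the tool's x, y, z in degrees, then the finger opening in m, from 0 to 0.0854. A call has 1 to 12 rows; each row is the pose to reach, as a shift and turn from the pose commanded when the call began, along the tool's axes at that moment; what a row does not reach only later rows make up. A row lasts 1/10 s, in which the tool goes at most 50 mm and 8.59 degrees, less where a joint would pass 70% of its speed; a pose out of reach is approached as far as the arm can. A call with a gripper value outside its range is refused whole. The fingers move at their own pace and stop on an object; "force" is the grip in N (left out, the last holds). Time passes only in rows, so rows that repeat a pose let the fingers close. It gives the time, the measured TCP pose, the force, the opening and the grip force at its end, in the units of the state.
- sense(): the state, without advancing time (a new reading comes with each control period).
- snapshot(name): name is "scene" or "top" or "wrist"; returns the picture (400x640x3 uint8, red, green, blue); there is no depth.
- get_calibration(name): a dict with "fov_y" (degrees; the focal length in pixels is half the picture's height over the tangent of half this angle, whatever the lens; pixels are square), "cx", "cy" (the principal point, pixels), "R" (3x3) and "t" (3): a world point X has camera coordinates R X + t. Camera axes: x right, y down, z forward; pixel columns grow to the right and rows downward; lengths in m; the calibration is good to about 2 mm. A picture is of the moment at which its call begins: read the wrist's pose just before it. get_calibration takes no time and is no camera call; for the wrist camera it gives the pose at the moment of the call.
- hand_in(): hands the job in; it is judged then, once.
The state is a dict: "time": time; "qpos": joint angles; "joint_vel": joint speeds; "joint_torque": joint torques, N m; "eef_pos": TCP position; "orientation": TCP orientation; "force": force on the tool from outside, world axes, zero at the start; "torque": the same for the moment, N m; "gripper_width": finger opening in m; "gripper_force": force on a finger pad.
Only numpy, scipy, OpenCV 4.12 (cv2) and the standard library are available. Lean on these libraries where they do the work, as an engineer would, in place of code of your own. Each camera call takes 0.05 s, during which the arm holds its last target. There are 200 camera calls.

## Working session

There is one attempt and no reset: what is moved stays moved. The work goes in short steps, Python scripts to look and compute and a tool call to move; the robot and the scene stay as the last step left them, time stands still between calls to the robot, and variables do not carry over. Pictures are saved under pics/ and viewed, at most 10 in all, crops included, and the job is handed in when it is done.

Besides the shell and the picture viewer there is one more tool, called after "Request:" by a JSON object that holds its "op" and its "data", one argument or row to a line. drive_tool: Moves the arm, as the interface text tells. Its arguments: {"type":"object","properties":{"rows":{"type":"array","items":{"type":"number"}},"force":{"type":"number"}},"required":["rows"]}

```bash
mkdir -p pics; python3 - <<'E'
from cell import *
import cv2,json
for n in("scene","top"):
    cv2.imwrite(f"pics/{n}0.png",snapshot(n)[:,:,::-1]); c=get_calibration(n); print(n,c)
s=sense();print(s["time"],s["eef_pos"],s["orientation"],s["gripper_width"])
E
```

```text
scene {'fov_y': 50.37110491402293, 'cx': 318.4457938576887, 'cy': 204.1601581663667, 'R': array([[-0.30967671,  0.95061352,  0.02083912],
       [ 0.68473241,  0.23816123, -0.68878208],
       [-0.65972863, -0.19903055, -0.72466887]]), 't': array([ 0.09140163, -0.20590784,  1.32853264])}
top {'fov_y': 42.929093913818875, 'cx': 322.6592981712161, 'cy': 211.69791860446588, 'R': array([[ 0.02347009, -0.99963907,  0.01307233],
       [-0.99704832, -0.02436139, -0.07280917],
       [ 0.07310135, -0.01132491, -0.99726022]]), 't': array([0.03186907, 0.47227071, 1.16186139])}
0.1 [ 0.19452258 -0.48714765  0.19090272] [-3.08395791e+00 -5.92758435e-01  1.12087962e-04] 0.08531991881956405
```

View pics/top0.png

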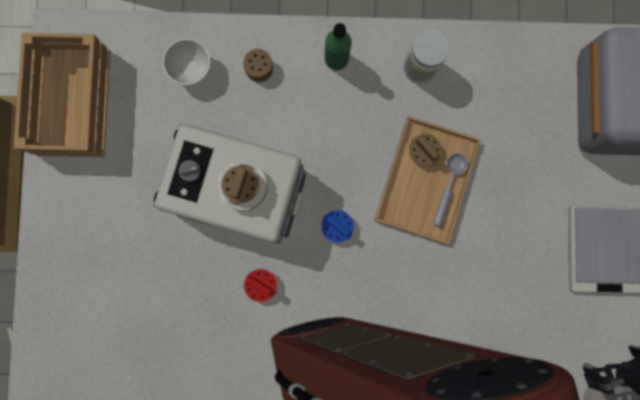

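View pics/scene0.png

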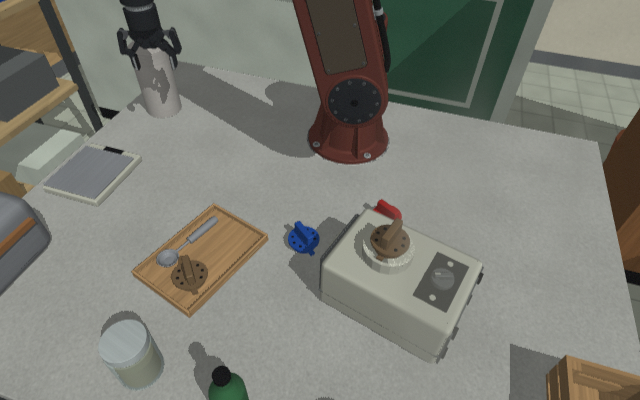

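The top view shows the extruder at about (230,185), the bronze die at (240,184) and the dial at (188,170). In the scene view the die is at (388,240). Next I'll measure them with masks.

```bash
cat > h.py <<'E'
import numpy as np,cv2
from cell import *
def ray(c,uv):
    f=200/np.tan(np.radians(c["fov_y"])/2)
    d=np.array([(uv[0]-c["cx"])/f,(uv[1]-c["cy"])/f,1.]); R=np.array(c["R"]);o=-R.T@c["t"]; return o,R.T@d
def onz(c,uv,z):
    o,d=ray(c,uv); return o+d*(z-o[2])/d[2]
E
python3 - <<'E'
from h import *
for n,x,y in(("top",150,115),("scene",310,170)):
    im=cv2.imread(f"pics/{n}0.png");c=get_calibration(n);w,h=(170,130) if n=="top" else (180,190)
    cr=im[y:y+h,x:x+w]
    hsv=cv2.cvtColor(cr,cv2.COLOR_BGR2HSV)
    m=cv2.inRange(hsv,(5,70,40),(20,255,255))
    k,l,st,ce=cv2.connectedComponentsWithStats(m)
    for i in range(1,k):
        if st[i][4]>60: print(n,st[i],ce[i]+[x,y])
    s=4 if n=="top" else 3
    cv2.imwrite(f"pics/{n}c.png",cv2.resize(cr,None,fx=s,fy=s,interpolation=cv2.INTER_CUBIC))
    if n=="top":
        # box top outline
        b=cv2.inRange(hsv,(0,0,150),(40,60,255)); 
        g=cv2.cvtColor(cr,cv2.COLOR_BGR2GRAY)
    
E
```

```text
top [  73   51   36   38 1028] [240.16439689 183.91439689]
scene [ 61  48  33  43 894] [387.54697987 240.22818792]
```

View pics/topc.png

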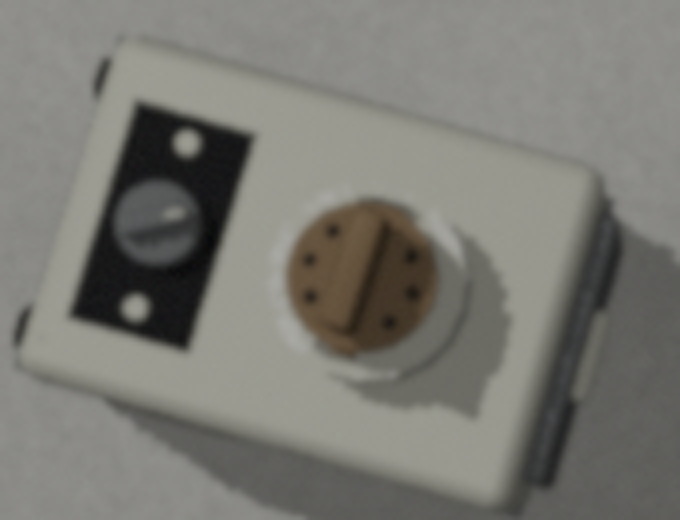

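View pics/scenec.png

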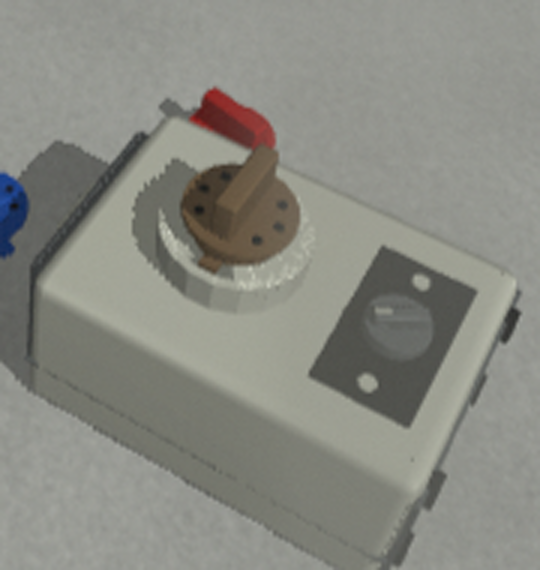

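The top crop shows the bar's top face centred near (355,267) of the 4x crop, the flange at (362,277), the collar at (371,287) and the dial at (157,224). The scene crop shows the bar's top face near (248,180) of the 3x crop.

```bash
python3 - <<'E'
from h import *
t=get_calibration("top");s=get_calibration("scene")
T=lambda x,y,z:onz(t,((x+.5)/4-.5+150,(y+.5)/4-.5+115),z)[:2].round(4)
S=lambda x,y,z:onz(s,((x+.5)/3-.5+310,(y+.5)/3-.5+170),z)[:2].round(4)
print("bar",T(355,267,.217),S(248,180,.217)); print("flange",T(362,276,.185),S(241,214,.185));print("collar",T(371,287,.166))
d=T(157,224,.162);ds=S(398,325,.162);print("dial",d,ds)
a=lambda p,q:np.degrees(np.arctan2(*(q-p)[::-1])).round(1)
print("box edge +y ang",a(T(600,172,.14),T(125,38,.14)),a(T(510,510,.14),T(22,365,.14)))
print("mouth->dial",a(T(362,276,.185),d), np.linalg.norm(T(362,276,.185)-d))
print("box x ang",a(T(510,510,.14),T(600,172,.14)), a(T(22,365,.14),T(125,38,.14)))
print("bar edges",a(T(322,322,.217),T(358,205,.217)),a(T(350,330,.217),T(388,218,.217)),a(S(225,208,.217),S(270,151,.217)))
c=get_calibration("wrist");print(c)
st=sense();R=cv2.Rodrigues(np.array(st["orientation"]))[0];print(R.round(3));print("yaw of tool y",np.degrees(np.arctan2(R[1,1],R[0,1])))
E
```

```text
bar [0.5113 0.2092] [0.5147 0.2111]
flange [0.5111 0.2106] [0.5159 0.2116]
collar [0.5079 0.2088]
dial [0.5379 0.3192] [0.5511 0.32  ]
box edge +y ang 75.6 74.8
mouth->dial 76.1 0.11185794562747878
box x ang -13.2 -14.7
bar edges -14.9 -16.7 162.4
{'fov_y': 70.53359350464295, 'cx': 317.33369812366425, 'cy': 206.47822413935245, 'R': array([[ 0.3698136 , -0.92910504, -0.00131292],
       [-0.87868999, -0.35020526,  0.32443824],
       [-0.301897  , -0.11882802, -0.94590597]]), 't': array([-0.52533182, -0.04114655,  0.38038728])}
[[ 0.929  0.371 -0.   ]
 [ 0.371 -0.929  0.001]
 [ 0.    -0.001 -1.   ]]
yaw of tool y -68.24006303356691
```

Request:
{"op": "drive_tool", "data": {
  "rows": [0, 0, -0.05, 0, 0, 0, 0.085, 0.05, -0.05, -0.1, 0, 0, -10, 0.085, 0.55, -0.53, -0.109, 0, 0, -142, 0.085, 0.55, -0.53, -0.109, 0, 0, -142, 0.085, 0.55, -0.53, -0.109, 0, 0, -142, 0.085, 0.55, -0.53, -0.109, 0, 0, -142, 0.085, 0.55, -0.53, -0.109, 0, 0, -142, 0.085, 0.55, -0.53, -0.109, 0, 0, -142, 0.085, 0.55, -0.53, -0.109, 0, 0, -142, 0.085, 0.55, -0.53, -0.109, 0, 0, -142, 0.085, 0.55, -0.53, -0.109, 0, 0, -142, 0.085, 0.55, -0.53, -0.109, 0, 0, -142, 0.085]
}}

```text
time: 1.3
eef_pos: [0.4171, 0.0072, 0.2912]
orientation: [1.649, 2.673, 0.0]
force: [1.7, -0.8, 0.1]
gripper_width: 0.085
gripper_force: 0.0
```

```bash
cat >> h.py <<'E'
def go(x,y,z,yaw):
    "shift and turn (deg about tool z) to bring TCP to x,y,z with tool y at yaw"
    s=sense();R=cv2.Rodrigues(np.array(s["orientation"]))[0];p=np.array(s["eef_pos"])
    y0=np.degrees(np.arctan2(R[1,1],R[0,1]));d=(yaw-y0+180)%360-180
    print("t",s["time"],"p",p.round(4),"yaw",round(y0,2),"tilt",R[:,2].round(4),"shift",(R.T@(np.array([x,y,z])-p)).round(4),"turn z",round(-d,2),"F",np.round(s["force"],1),"T",np.round(s["torque"],2),"w",round(s["gripper_width"],4),"q",np.round(s["qpos"],2))
E
python3 -c "
from h import *
go(.512,.210,.3,74.5)"
```

```text
t 1.3 p [0.4171 0.0072 0.2912] yaw 26.66 tilt [ 3.e-04 -1.e-04 -1.e+00] shift [ 0.1387  0.1758 -0.0088] turn z -47.84 F [ 1.7 -0.8  0.1] T [-0.02 -0.09  0.03] w 0.085 q [-0.16  0.04 -0.19  1.33 -0.    0.95]
```

Request:
{"op": "drive_tool", "data": {
  "rows": [0.139, 0.176, -0.009, 0, 0, -48, 0.085, 0.139, 0.176, -0.009, 0, 0, -48, 0.085, 0.139, 0.176, -0.009, 0, 0, -48, 0.085, 0.139, 0.176, -0.009, 0, 0, -48, 0.085, 0.139, 0.176, -0.009, 0, 0, -48, 0.085, 0.139, 0.176, -0.009, 0, 0, -48, 0.085, 0.139, 0.176, -0.009, 0, 0, -48, 0.085, 0.139, 0.176, -0.009, 0, 0, -48, 0.085, 0.139, 0.176, -0.009, 0, 0, -48, 0.085]
}}

```text
time: 2.2
eef_pos: [0.5128, 0.207, 0.3002]
orientation: [-0.434, -3.111, 0.0]
force: [-0.1, 0.2, -1.3]
gripper_width: 0.0849
gripper_force: 0.0
```

```bash
python3 -c "
from h import *
go(.512,.210,.3,74.5)
c=get_calibration('wrist');im=snapshot('wrist')[:,:,::-1];cv2.imwrite('pics/w1.png',im)
import pickle;pickle.dump(c,open('w1.pkl','wb'))
"
```

```text
t 2.2 p [0.5128 0.207  0.3002] yaw 74.13 tilt [-1.e-04 -0.e+00 -1.e+00] shift [0.0016 0.0026 0.0002] turn z -0.37 F [-0.1  0.2 -1.3] T [-0.03  0.03  0.03] w 0.0849 q [ 0.25  0.32  0.16  1.42 -0.    0.53]
```

View pics/w1.png

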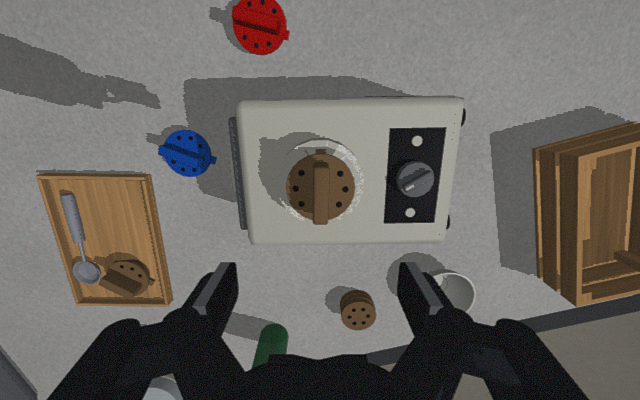

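The wrist view shows the die with its flange centred near (321,187) and the bar almost vertical, x about 313–328. I'll refine this on a crop.

```bash
python3 - <<'E'
from h import *
import pickle
c=pickle.load(open('w1.pkl','rb'));im=cv2.imread('pics/w1.png')
hsv=cv2.cvtColor(im,cv2.COLOR_BGR2HSV);m=cv2.inRange(hsv,(5,70,30),(20,255,255));m[:, :270]=0;m[:,370:]=0;m[:130]=0;m[240:]=0
k,l,st,ce=cv2.connectedComponentsWithStats(m);i=1+st[1:,4].argmax();print(st[i],ce[i])
cr=im[140:235,270:375];cv2.imwrite('pics/w1c.png',cv2.resize(cr,None,fx=6,fy=6,interpolation=cv2.INTER_CUBIC))
E
```

```text
[ 286  149   69   75 3475] [320.25035971 186.82532374]
```

View pics/w1c.png

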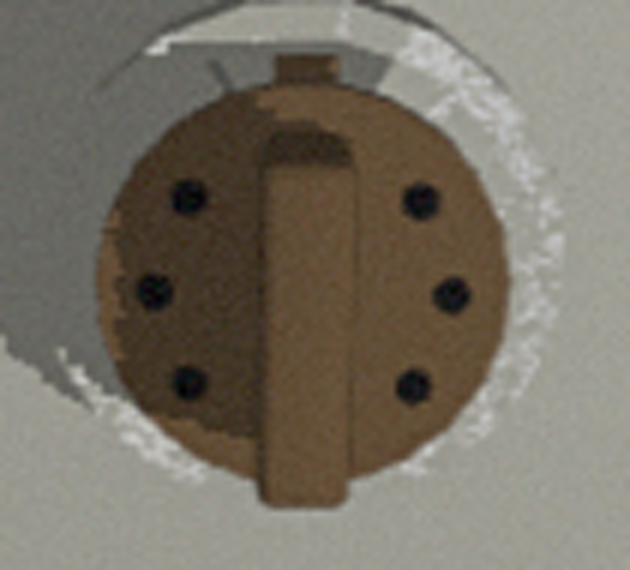

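The crop shows the bar's top face centred at (308,335) of the 6x crop, with corners near (268,165), (352,165), (262,505) and (348,505). The six holes average (303,293).

```bash
python3 - <<'E'
from h import *
import pickle
c=pickle.load(open('w1.pkl','rb'))
W=lambda x,y,z:onz(c,((x+.5)/6-.5+270,(y+.5)/6-.5+140),z)[:2].round(4)
a=lambda p,q:np.degrees(np.arctan2(*(q-p)[::-1])).round(1)
print("bar",W(308,335,.217),"holes",W(303,293,.185),"flange",W(303.5,284,.185))
print("len",np.linalg.norm(W(310,165,.217)-W(305,505,.217)),"wid",np.linalg.norm(W(264,335,.217)-W(351,335,.217)))
print("angles",a(W(268,165,.217),W(262,505,.217)),a(W(352,165,.217),W(348,505,.217)), a(W(154,292,.185),W(452,296,.185)))
go(*W(308,335,.217),.25,74.5)
E
```

```text
bar [0.5103 0.2106] holes [0.5117 0.2096] flange [0.5101 0.2102]
len 0.05777646579707006 wid 0.014148144754701945
angles -17.2 -15.9 73.2
t 2.25 p [0.5129 0.207  0.3003] yaw 74.15 tilt [ 2.e-04  0.e+00 -1.e+00] shift [0.0035 0.0027 0.0503] turn z -0.35 F [ 0.1 -0.3 -0.4] T [ 0.02 -0.04 -0.01] w 0.085 q [ 0.25  0.32  0.16  1.42 -0.    0.53]
```

Request:
{"op": "drive_tool", "data": {
  "rows": [0.0026, 0.0026, 0.04, 0, 0, 0.7, 0.06, 0.0026, 0.0026, 0.07, 0, 0, 0.7, 0.05, 0.0026, 0.0026, 0.095, 0, 0, 0.7, 0.05, 0.0026, 0.0026, 0.105, 0, 0, 0.7, 0.05, 0.0026, 0.0026, 0.11, 0, 0, 0.7, 0.05, 0.0026, 0.0026, 0.111, 0, 0, 0.7, 0.05, 0.0026, 0.0026, 0.111, 0, 0, 0.7, 0.05]
}}

```text
time: 2.95
eef_pos: [0.5119, 0.2109, 0.1902]
orientation: [0.449, 3.108, 0.001]
force: [0.4, 0.4, 0.1]
gripper_width: 0.0502
gripper_force: 0.0
```

```bash
python3 -c "
from h import *
go(.5111,.2102,.188,73.5)
im=snapshot('wrist')[:,:,::-1];cv2.imwrite('pics/w2.png',im)
"
```

```text
t 2.95 p [0.5119 0.2109 0.1902] yaw 73.57 tilt [ 1.6e-03  4.0e-04 -1.0e+00] shift [ 0.0006 -0.0009  0.0022] turn z 0.07 F [0.4 0.4 0.1] T [ 0.02 -0.02 -0.02] w 0.0502 q [ 0.26  0.34 -0.08  1.14 -0.    0.55]
```

View pics/w2.png

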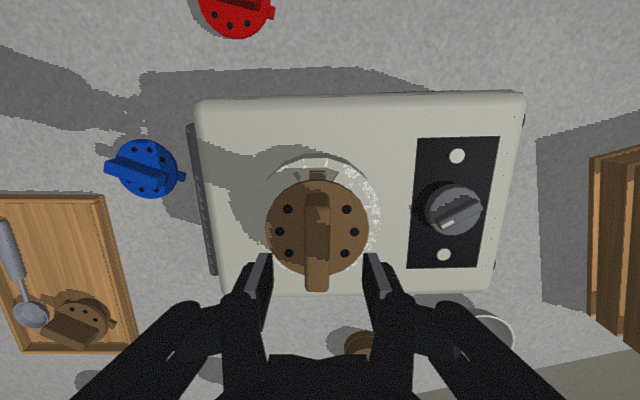

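The wrist view shows the fingers either side of the bar (centred at column 317) and well clear of the dial. Next I'll grip.

Request:
{"op": "drive_tool", "data": {
  "rows": [0, 0, 0.001, 0, 0, 0, 0.03, 0, 0, 0.001, 0, 0, 0, 0.01, 0, 0, 0.001, 0, 0, 0, 0.005, 0, 0, 0.001, 0, 0, 0, 0.005, 0, 0, 0.001, 0, 0, 0, 0.005, 0, 0, 0.001, 0, 0, 0, 0.005, 0, 0, 0.001, 0, 0, 0, 0.005],
  "force": 60
}}

```text
time: 3.7
eef_pos: [0.5112, 0.2108, 0.1881]
orientation: [-0.448, -3.109, -0.0]
force: [-0.4, 0.5, 0.1]
gripper_width: 0.0052
gripper_force: 0.0
```

```bash
python3 -c "
from h import *
go(.5111,.2102,.188,73.5)"
```

```text
t 3.7 p [0.5112 0.2108 0.1881] yaw 73.6 tilt [-0.  0. -1.] shift [-0.0001 -0.0006  0.0001] turn z 0.1 F [-0.4  0.5  0.1] T [-0.02 -0.    0.  ] w 0.0052 q [ 0.26  0.35 -0.08  1.14  0.    0.55]
```

The fingers closed on nothing, so I'll look again.

```bash
python3 -c "
from h import *
for n in ('wrist','scene'):
    im=snapshot(n)[:,:,::-1];cv2.imwrite(f'pics/{n}3.png',im)
im=cv2.imread('pics/scene3.png')[120:330,280:500];w=cv2.imread('pics/wrist3.png')
a=cv2.resize(im,(440,420));b=w[120:400,190:470]
b=cv2.resize(b,(350,350));o=np.zeros((420,790,3),np.uint8);o[:,:440]=a;o[:350,440:]=b
cv2.imwrite('pics/m3.png',o)"
```

```text
(no output)
```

View pics/m3.png

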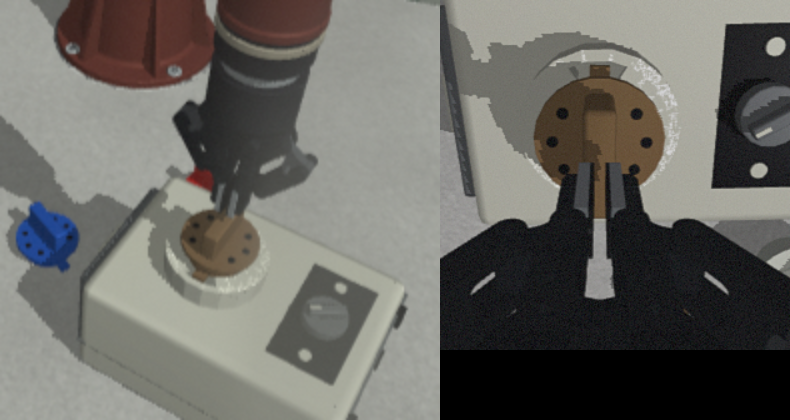

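```bash
python3 - <<'E'
from h import *
p=np.array(sense()["eef_pos"])
def pr(n,X):
    c=get_calibration(n);f=200/np.tan(np.radians(c["fov_y"])/2);q=np.array(c["R"])@X+c["t"];return (q[:2]/q[2]*f+[c["cx"],c["cy"]]).round(1)
for n in("scene","wrist"):
    print(n,"tcp",pr(n,p),"grasp",pr(n,p+[0,0,.019]),"barcentre",pr(n,np.array([.511,.2102,.201])))
print(get_calibration("wrist"), sense()["gripper_width"])
c=get_calibration("wrist");print(-np.array(c["R"]).T@c["t"])
E
```

```text
scene tcp [390.3 238. ] grasp [391.8 231.7] barcentre [391.  233.6]
wrist tcp [318.4 234.1] grasp [318.6 246.5] barcentre [317.5 242.2]
{'fov_y': 70.53359350464295, 'cx': 317.33369812366425, 'cy': 206.47822413935245, 'R': array([[ 2.83308478e-01,  9.59028834e-01, -4.46671707e-05],
       [ 9.07295202e-01, -2.68010659e-01,  3.24014975e-01],
       [ 3.10727732e-01, -9.18367155e-02, -9.46051951e-01]]), 't': array([-0.34621326, -0.44885455,  0.23700924])} 0.005020722637057159
[0.43168338 0.23349684 0.36964319]
```

```bash
python3 - <<'E'
from h import *
for us in((394,226),(392,228),(395,224)):
    o1,d1=ray(get_calibration("scene"),us);o2,d2=ray(get_calibration("wrist"),(317,250))
    t=np.linalg.lstsq(np.c_[d1,-d2],o2-o1,rcond=None)[0];print((o1+d1*t[0]).round(4),(o2+d2*t[1]).round(4))
a=cv2.imread('pics/wrist3.png')[225:330,255:385];b=cv2.imread('pics/scene3.png')[190:260,360:425]
o=np.zeros((420,790,3),np.uint8);a=cv2.resize(a,None,fx=3,fy=3);b=cv2.resize(b,None,fx=6,fy=6)
o[:315,:390]=a;o[:420,400:790]=b[:420,:390];cv2.imwrite('pics/m4.png',o)
E
```

```text
[0.5071 0.2124 0.2195] [0.507  0.211  0.2197]
[0.5093 0.2097 0.2151] [0.5093 0.2103 0.215 ]
[0.5052 0.2133 0.2234] [0.505  0.2116 0.2236]
```

View pics/m4.png

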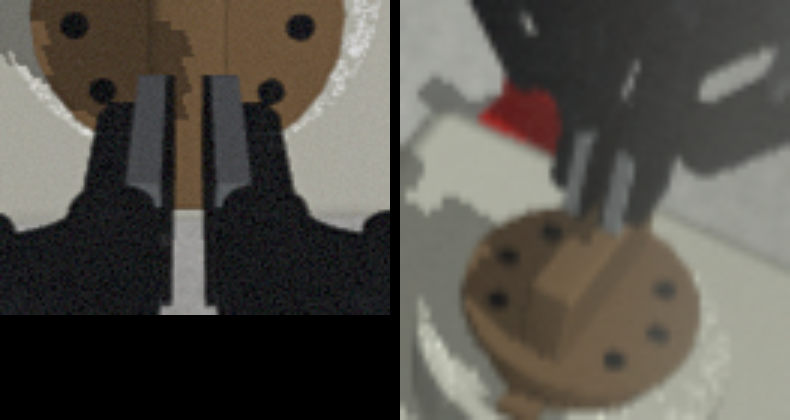

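Request:
{"op": "drive_tool", "data": {
  "rows": [0, 0, 0, 0, 0, 0, 0.04, 0, 0, 0, 0, 0, 0, 0.04, 0, 0, 0, 0, 0, 0, 0.04, 0, 0, 0, 0, 0, 0, 0.04, 0, 0, 0.004, 0, 0, 0, 0.04, 0, 0, 0.008, 0, 0, 0, 0.04, 0, 0, 0.012, 0, 0, 0, 0.04, 0, 0, 0.012, 0, 0, 0, 0.04]
}}

```text
time: 4.6
eef_pos: [0.5108, 0.2107, 0.1753]
orientation: [-0.448, -3.108, 0.001]
force: [-0.6, 1.0, 0.1]
gripper_width: 0.04
gripper_force: 0.0
```

Request:
{"op": "drive_tool", "data": {
  "rows": [0, 0, 0.003, 0, 0, 0, 0.04, 0, 0, 0.006, 0, 0, 0, 0.04, 0, 0, 0.006, 0, 0, 0, 0.04]
}}

```text
time: 4.9
eef_pos: [0.511, 0.2107, 0.1697]
orientation: [-0.448, -3.109, 0.0]
force: [0.8, 0.4, -0.1]
gripper_width: 0.04
gripper_force: 0.0
```

Request:
{"op": "drive_tool", "data": {
  "rows": [0, 0, 0.003, 0, 0, 0, 0.04, 0, 0, 0.006, 0, 0, 0, 0.04, 0, 0, 0.008, 0, 0, 0, 0.04, 0, 0, 0.008, 0, 0, 0, 0.04]
}}

```text
time: 5.3
eef_pos: [0.511, 0.2107, 0.1618]
orientation: [-0.448, -3.109, 0.0]
force: [-0.5, -0.3, -0.9]
gripper_width: 0.0401
gripper_force: 0.0
```

```bash
python3 -c "
from h import *
go(.5111,.2102,.16,73.5)
for n in ('wrist','scene'):
    im=snapshot(n)[:,:,::-1];cv2.imwrite(f'pics/{n}5.png',im)
a=cv2.imread('pics/wrist5.png')[200:330,250:380];b=cv2.imread('pics/scene5.png')[190:260,360:425]
o=np.zeros((420,790,3),np.uint8);a=cv2.resize(a,None,fx=3,fy=3);b=cv2.resize(b,None,fx=6,fy=6)
o[:390,:390]=a;o[:420,400:790]=b[:420,:390];cv2.imwrite('pics/m5.png',o)"
```

```text
t 5.3 p [0.511  0.2107 0.1618] yaw 73.6 tilt [-5.e-04 -2.e-04 -1.e+00] shift [-0.0003 -0.0005  0.0018] turn z 0.1 F [-0.5 -0.3 -0.9] T [-0.06 -0.02 -0.03] w 0.0401 q [ 0.26  0.36 -0.13  1.08 -0.    0.55]
```

View pics/m5.png

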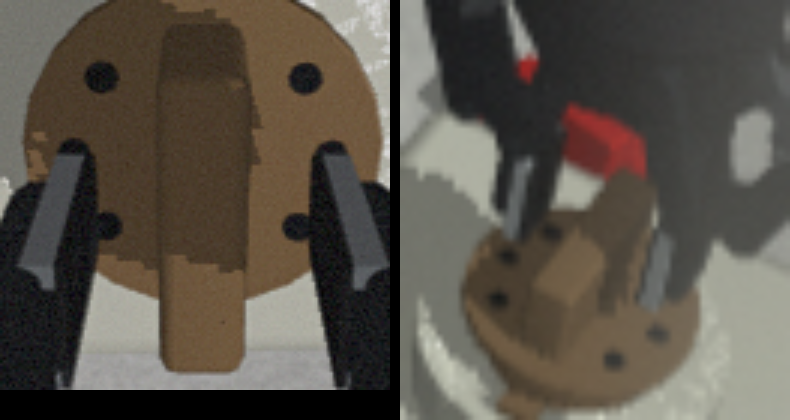

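The tips now straddle the bar's middle, just above the flange and without contact. The real tips sit well above the reported TCP. I'll grip here.

Request:
{"op": "drive_tool", "data": {
  "rows": [0, 0, 0, 0, 0, 0, 0.02, 0, 0, 0, 0, 0, 0, 0.01, 0, 0, 0, 0, 0, 0, 0.005, 0, 0, 0, 0, 0, 0, 0.005, 0, 0, 0, 0, 0, 0, 0.005, 0, 0, 0, 0, 0, 0, 0.005],
  "force": 60
}}

```text
time: 6.0
eef_pos: [0.5113, 0.2108, 0.1622]
orientation: [0.448, 3.109, 0.0]
force: [-0.2, 0.2, 0.4]
gripper_width: 0.0147
gripper_force: 61.9
```

```bash
python3 -c "
from h import *
go(.5111,.2102,.16,73.5)"
```

```text
t 6.0 p [0.5113 0.2108 0.1622] yaw 73.6 tilt [ 2.e-04  0.e+00 -1.e+00] shift [ 0.     -0.0007  0.0022] turn z 0.1 F [-0.2  0.2  0.4] T [-0.03 -0.01  0.01] w 0.0147 q [ 0.26  0.36 -0.13  1.08 -0.    0.55]
```

Request:
{"op": "drive_tool", "data": {
  "rows": [0, 0, 0.003, 0, 0, 0, 0.005, 0, 0, 0.006, 0, 0, 0, 0.005, 0, 0, 0.009, 0, 0, 0, 0.005, 0, 0, 0.011, 0, 0, 0, 0.005, 0, 0, 0.011, 0, 0, 0, 0.005, 0, 0, 0.011, 0, 0, 0, 0.005, 0, 0, 0.011, 0, 0, 0, 0.005],
  "force": 80
}}

```text
time: 6.7
eef_pos: [0.5113, 0.2108, 0.1513]
orientation: [0.448, 3.109, 0.0]
force: [0.1, -0.6, 4.7]
gripper_width: 0.0139
gripper_force: 84.1
```

```bash
python3 -c "
from h import *
go(.5111,.2102,.16,73.5)"
```

```text
t 6.7 p [0.5113 0.2108 0.1513] yaw 73.6 tilt [ 3.e-04  0.e+00 -1.e+00] shift [ 0.     -0.0007 -0.0087] turn z 0.1 F [ 0.1 -0.6  4.7] T [-0.04 -0.01 -0.01] w 0.0139 q [ 0.26  0.37 -0.15  1.05 -0.    0.55]
```

Request:
{"op": "drive_tool", "data": {
  "rows": [0, 0, 0.0007, 0, 0, 4, 0.005, 0, 0, 0.0007, 0, 0, 10, 0.005, 0, 0, 0.0007, 0, 0, 16, 0.005, 0, 0, 0.0007, 0, 0, 22, 0.005, 0, 0, 0.0007, 0, 0, 28, 0.005, 0, 0, 0.0007, 0, 0, 30, 0.005, 0, 0, 0.0007, 0, 0, 30, 0.005]
}}

```text
time: 7.4
eef_pos: [0.5113, 0.2109, 0.1506]
orientation: [1.238, 2.887, 0.001]
force: [-0.0, 0.5, 4.8]
gripper_width: 0.014
gripper_force: 84.1
```

```bash
python3 -c "
from h import *
go(.5111,.2108,.151,-18)"
```

```text
t 7.4 p [0.5113 0.2109 0.1506] yaw 43.58 tilt [ 3.e-04  3.e-04 -1.e+00] shift [ 0.0001 -0.0002 -0.0004] turn z 61.58 F [-0.   0.5  4.8] T [ 0.07 -0.01 -0.04] w 0.014 q [ 0.26  0.37 -0.15  1.05  0.    1.07]
```

Request:
{"op": "drive_tool", "data": {
  "rows": [0, 0, 0, 0, 0, 5, 0.005, 0, 0, 0, 0, 0, 12, 0.005, 0, 0, 0, 0, 0, 19, 0.005, 0, 0, 0, 0, 0, 26, 0.005, 0, 0, 0, 0, 0, 33, 0.005, 0, 0, 0, 0, 0, 40, 0.005, 0, 0, 0, 0, 0, 47, 0.005, 0, 0, 0, 0, 0, 54, 0.005, 0, 0, 0, 0, 0, 60, 0.005, 0, 0, 0, 0, 0, 62, 0.005, 0, 0, 0, 0, 0, 62, 0.005, 0, 0, 0, 0, 0, 62, 0.005]
}}

```text
time: 8.6
eef_pos: [0.5113, 0.2108, 0.1505]
orientation: [2.546, 1.84, 0.0]
force: [0.2, -0.4, 4.0]
gripper_width: 0.0136
gripper_force: 84.1
```

```bash
python3 -c "
from h import *
go(.5111,.2108,.151,-18)"
```

```text
t 8.6 p [0.5113 0.2108 0.1505] yaw -18.29 tilt [ 2.e-04  1.e-04 -1.e+00] shift [-0.0001 -0.0002 -0.0005] turn z -0.29 F [ 0.2 -0.4  4. ] T [ 0.03 -0.1  -0.06] w 0.0136 q [ 0.26  0.37 -0.15  1.05 -0.    2.15]
```

Request:
{"op": "drive_tool", "data": {
  "rows": [0, 0, -0.002, 0, 0, 0, 0.005, 0, 0, -0.004, 0, 0, 0, 0.005, 0, 0, -0.004, 0, 0, 0, 0.005, 0, 0, -0.004, 0, 0, 0, 0.03, 0, 0, -0.004, 0, 0, 0, 0.05, 0, 0, -0.004, 0, 0, 0, 0.05, 0, 0, -0.004, 0, 0, 0, 0.05, 0, 0, -0.02, 0, 0, 0, 0.05, 0, 0, -0.06, 0, 0, 0, 0.05, 0, 0, -0.11, 0, 0, 0, 0.05, 0, 0, -0.15, 0, 0, 0, 0.05, 0, 0, -0.15, 0, 0, 0, 0.05],
  "force": 20
}}

```text
time: 9.8
eef_pos: [0.5135, 0.2115, 0.3059]
orientation: [2.545, 1.836, 0.012]
force: [-0.3, -0.9, -1.2]
gripper_width: 0.0498
gripper_force: 0.0
```

```bash
python3 - <<'E'
from h import *
go(.5111,.2108,.3,-18)
c=get_calibration('wrist');im=np.ascontiguousarray(snapshot('wrist')[:,:,::-1]);cv2.imwrite('pics/w6.png',im)
def pr(X):
    f=200/np.tan(np.radians(c["fov_y"])/2);q=np.array(c["R"])@X+c["t"];return (q[:2]/q[2]*f+[c["cx"],c["cy"]])
u=pr(np.array([.511,.21,.2]));print(u)
m=cv2.inRange(cv2.cvtColor(im,cv2.COLOR_BGR2HSV),(5,70,30),(20,255,255))
k,l,st,ce=cv2.connectedComponentsWithStats(m)
for i in range(1,k):
    if st[i,4]>300:print(st[i],ce[i].round(1))
# bright top face of bar: rows of hue/brightness printed coarse around u
g=cv2.GaussianBlur(cv2.cvtColor(im,cv2.COLOR_BGR2GRAY),(3,3),0);x,y=u.round().astype(int)
for r in range(y-44,y+48,4):print(r,*["%3d"%v if m[r,cx] else "  ." for cx,v in zip(range(x-44,x+46,3),g[r,x-44:x+46:3])])
E
```

```text
t 9.8 p [0.5135 0.2115 0.3059] yaw -18.39 tilt [ 0.0082  0.0022 -1.    ] shift [-0.0014 -0.0021  0.0059] turn z -0.39 F [-0.3 -0.9 -1.2] T [ 0.01 -0.04 -0.02] w 0.0498 q [0.26 0.31 0.17 1.42 0.   2.15]
[314.09569089 194.90692254]
[ 472   85   57   46 1907] [500.4 107.3]
[ 282  156   66   68 3217] [314.7 188.1]
[   0  289  154  111 3170] [ 75.9 351.1]
[ 334  303   42   54 1953] [352.6 329.2]
151   .   .   .   .   .   .   .   .   .   .   .   .   .   .   .   .   .   .   .   .   .   .   .   .   .   .   .   .   .   .
155   .   .   .   .   .   .   .   .   .   .   .   .   .   .   .   .   .   .   .   .   .   .   .   .   .   .   .   .   .   .
159   .   .   .   .   .   .   .   .   .   .  93  77  79  78  79  79  80  78  78  80   .   .   .   .   .   .   .   .   .   .
163   .   .   .   .   .   .   .   .  86  78  79  78  80  77  75  74  75  79  78  79  80  78   .   .   .   .   .   .   .   .
167   .   .   .   .   .   .   .  79  78  79  78  79  77  59  64  65  64  63  79  80  79  79  78  94   .   .   .   .   .   .
171   .   .   .   .   .   .  79  78  72  64  79  77  70  77  80  80  81  73  78  79  7
[... 1445 characters left out ...]
   .   .   .  68  77  79  79  69   .   .   .   .   .   .   .   .   .   .   .   .
223   .   .   .   .   .   .   .   .   .   .   .   .   .   .  77   .   .   .   .   .   .   .   .   .   .   .   .   .   .   .
227   .   .   .   .   .   .   .   .   .   .   .   .   .   .   .   .   .   .   .   .   .   .   .   .   .   .   .   .   .   .
231   .   .   .   .   .   .   .   .   .   .   .   .   .   .   .   .   .   .   .   .   .   .   .   .   .   .   .   .   .   .
235   .   .   .   .   .   .   .   .   .   .   .   .   .   .   .   .   .   .   .   .   .   .   .   .   .   .   .   .   .   .
239   .   .   .   .   .   .   .   .   .   .   .   .   .   .   .   .   .   .   .   .   .   .   .   .   .   .   .   .   .   .
```

```bash
python3 - <<'E'
from h import *
cv2.imwrite('pics/scene7.png',snapshot('scene')[:,:,::-1])
for f in('scene0','scene7'):
    im=cv2.imread(f'pics/{f}.png');m=cv2.inRange(cv2.cvtColor(im,cv2.COLOR_BGR2HSV),(5,70,30),(20,255,255))
    m[:, :350]=0;m[:,430:]=0;m[:205]=0;m[280:]=0
    ys,xs=np.nonzero(m);print(f,len(xs),xs.min(),xs.max(),ys.min(),ys.max())
    # flange left/right extremes
    for x in (xs.min()+1,xs.min()+2,xs.max()-1,xs.max()-2):print(x,ys[xs==x].mean(),end='; ')
    print([ (x,ys[xs==x].max()) for x in range(374,404,4)])
def pr(X):
    c=get_calibration('scene');f=200/np.tan(np.radians(c["fov_y"])/2);q=np.array(c["R"])@X+c["t"];return (q[:2]/q[2]*f+[c["cx"],c["cy"]]).round(1)
for z in(.185,.178):
    a=np.linspace(0,6.283,200);P=np.array([pr(np.array([.511+.038*np.cos(t),.2105+.038*np.sin(t),z])) for t in a]);print(z,P.min(0),P.max(0))
d=cv2.imread('pics/scene0.png')[250:320,415:480].astype(int)-cv2.imread('pics/scene7.png')[250:320,415:480];print("dial diff",abs(d).mean(),abs(d).max())
E
```

```text
scene0 900 371 403 210 260
372 238.0; 373 237.0; 402 250.2; 401 238.6315789473684; [(374, np.int64(247)), (378, np.int64(258)), (382, np.int64(259)), (386, np.int64(257)), (390, np.int64(257)), (394, np.int64(256)), (398, np.int64(255)), (402, np.int64(253))]
scene7 785 370 405 211 259
371 240.0; 372 240.5; 404 239.5; 403 244.2; [(374, np.int64(250)), (378, np.int64(255)), (382, np.int64(258)), (386, np.int64(259)), (390, np.int64(257)), (394, np.int64(257)), (398, np.int64(256)), (402, np.int64(254))]
0.185 [370.1 223.9] [409.9 254.9]
0.178 [369.7 226.2] [409.3 257.2]
dial diff 3.738095238095238 9
```

The flange sits about 2.3 px lower in the scene view, which matches 7 mm down. The bar has made its quarter turn, the dial is unchanged and the arm is clear, so I'll hand in.

```bash
python3 -c "
from cell import *
print(hand_in())"
```

```text
the job is handed in; nothing more can be done
None
```

The die was pushed down, turned about 92° clockwise and released. The final images show it locked about 7 mm down, with the dial unmoved and the arm clear. The job is handed in, and no verdict came back.

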